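# Turn the coffee warmer down to low

## Task

The coffee warmer has been left too hot. Lay a fingertip on its knurled dial and, by friction alone, turn it down anticlockwise until it clicks in at the one-dot mark, without switching it off; then take the finger off the dial and press the green button fully down to confirm, and let it come back up. Grip and lift nothing, and leave the mug on the warmer and the things beside it where they are.

Things in the scene. Friction and masses are not known exactly. Their poses are not given: they have to be found in the camera images.
- warmer: black coffee warmer fixed to the worktop, 165 (x) x 360 (y) x 45 mm high, origin at the centre of its underside, own x away from the robot at yaw 0, own y to its left; a round steel warming plate of 120 mm diameter with a mug on it on the left half (centre at own y +114 mm, top at 48 mm), an aluminium control panel with dial and button on the right half; it stands at a different place and yaw each time
- dial_top (a point): centre of the flat top face of the dial, on its vertical turning axis, 62 mm above the worktop; the dial is a grey disc 92 mm in diameter and 16 mm high with a knurled rim, standing on the control panel at own (0, -45) mm of the warmer; it is rigid against pressing down. Moderate pressure (about 6 to 12 N) of a fingertip on the top face 25 to 38 mm from the axis, moved along an arc round the axis, turns it. It is too wide to be gripped
- dial_pointer (a point): outer end of the white pointer line on the dial's top face, 42 mm from its axis; it turns with the dial
- dial (a joint): angle of the dial in rad, growing clockwise seen from above (hotter). It clicks into four positions and springs to the nearest: 0 off (ring mark), 0.7 low (one dot), 1.4 medium (two dots), 2.1 hot (three dots), printed behind the dial, at 59 mm from its axis; stops at -0.1 and 2.2. The pointer's direction, seen from above and measured anticlockwise from the warmer's own x, is 1.05 minus this angle. Starts at two or three dots. Peak click torque about 0.09 N m
- confirm_top (a point): centre of the top of the green round button, 26 mm in diameter, 66 mm above the worktop when up, in a black round housing 42 mm in diameter whose rim stands 9 mm below it, at own (-40, -143) mm of the warmer, that is its right front corner; it is pressed straight down
- confirm (a joint): travel of the green button in m: 0 up, 0.005 fully down against a spring that takes 5 N; springs back when released
- mug: white mug with a small leaf pattern, 92 mm in diameter, 95 mm high, standing loose on the warming plate, handle pointing away from the dial; 127 mm long with the handle, origin at underside level at the middle of that length; must not be moved
- salt: loose glass salt shaker, 44 mm in diameter, 90 mm high, to the right of the warmer; origin under its centre; leave alone
- spice: loose spice jar with a dark lid, 41 mm in diameter, 105 mm high, to the right of the warmer; origin under its centre; leave alone
- matches: loose red matchbox, 36 x 56 x 15 mm, to the right of the warmer; origin under its centre; leave alone

How it is judged (in metres and radians):
On the way, in this order (a step that is already met when the one before it is completed fails the run):
1. the dial rests in the one-dot click with the fingers off it (value of joint dial between 0.58 and 0.82 rad and contact force between each of the arm, the fingers and dial below 0.2 N), for 0.2 s.
2. the green button is pressed fully down (value of joint confirm above 0.004 m), for 0.05 s.
At the end, for the whole second after the job is handed in: The dial rests in the one-dot click (joint within 0.12 rad of 0.7), the green button has come back up (under 1.5 mm), the mug stands upright on the plate and the mug, salt shaker, spice jar and matchbox are within 25 mm of where they began (value of joint dial between 0.58 and 0.82 rad and velocity of joint dial between -0.05 and 0.05 rad/s and value of joint confirm below 0.0015 m and distance of each of mug, salt, spice, matches from where it was at the start of the episode below 0.025 m and angle between mug's own z axis and vertical below 0.15 rad); the robot touches nothing.
It fails at once if the dial is turned past the one-dot click towards off (value of joint dial below 0.2 rad).
It fails at once if the green button is pressed before the dial is at one dot (value of joint confirm above 0.003 m and value of joint dial above 0.9 rad).
It fails at once if the mug is lifted, shoved or tipped (distance of mug from where it was at the start of the episode above 0.03 m or angle between mug's own z axis and vertical above 0.35 rad).
It fails at once if a bystander is lifted, knocked or moved (distance of any of salt, spice, matches from where it was at the start of the episode above 0.03 m).
It also fails if it takes over 45 s, if anything falls off the work surface, if the arm or the gripper's body presses on something with over 40 N, if the wrist force passes 120 N, or if a joint passes its speed limit or range.

## Robot

A 6-joint arm with a two-finger parallel gripper is mounted at the origin on a cart in front of the work surface, level with it; the furniture and walls round the work are solid. World frame = base frame: x ahead of the robot, y to its left, z up, the work surface at z = 0. Lengths are in mm, angles in degrees, forces in N, time in s.
With the tool pointing down it reaches from about 300 to 850 mm from the base axis. Payload 4.2 kg.
Tool frame: the origin (TCP) lies at the very end of the fingers, on their centre line; the grasp point (between the pads) lies 19 mm behind it (hold_point_z is the z of the grasp point in the tool frame, in mm); z points along the fingers, y is the direction in which the jaws open and shut (so a half turn about z gives the same grasp; the last joint's range is limited). The gripper opens to 91 mm and grips with 3 to 60 N. Pads are 32 mm wide; open, the fingers measure 118 mm over their backs; the gripper's body (76 mm by 178 mm) begins 60 mm behind the grasp point.
Start: joints at [75.344, 18.312, 89.639, -0, 72.044, -1.146], TCP at [134.333, 559.104, 213.976] pointing down, gripper open.
Joint ranges: [-177.97, 177.97], [-48.28, 115.42], [12.27, 149.76], [-77.06, 257.06], [2.81, 150.46], [-146.56, 146.56]. Speed limits (degrees/s): [147.25, 147.25, 180, 180, 180, 180].

## Interface

Orientations are given as [roll, pitch, yaw] about the fixed x, y, z axes, in that order (R = Rz(yaw) Ry(pitch) Rx(roll)).
In Python, from workcell import state, grab_frame, job_done, hold_point_z gives the robot as it stands. The module is installed in compiled form; this text tells all that it offers.
- The arm moves only by the shell command python3 -m creep 'ROWS' [FORCE]. ROWS is JSON, a list of rows, each a list of 7 numbers: the closure, from 0 (fully open) to 1 (shut), then the shift along the tool's x, y, z in mm, then the turn, a rotation vector about the tool's x, y, z in degrees. A call has 1 to 5 rows; each row shifts and turns the commanded pose from where the row before left it, along the tool's axes as they then stand; what a row does not reach is not made up. A row lasts 1/8 s, in which the tool goes at most 62.5 mm and 10.7 degrees, less where a joint would pass 70% of its speed; a pose out of reach is approached as far as the arm can. A call is refused whole if a number of a shift passes 62.5 or a number of a turn 10.7, either way. A call with a gripper value outside its range is refused whole. The fingers move at their own pace and stop on an object; FORCE is the grip in N (left out, the last holds). Time passes only in rows, so rows that do not move let the fingers close. It gives the time, the measured TCP pose, the force and the opening at its end, in the units of the state.
- state(): the state, without advancing time (a new reading comes with each control period).
- grab_frame(name): name is "side" or "top"; returns a dict with "frame" (420x560x3 uint8, red, green, blue), "fx", "fy", "cx", "cy" (pixels), "view" (4x4, takes a point from world to camera coordinates). Camera axes: x right, y down, z forward; pixel columns grow to the right and rows downward; lengths in mm; the calibration is good to about 2 mm. A picture is of the moment at which its call begins. There is no depth.
- job_done(): hands the job in, once; it reports no verdict.
The state is a dict: "time_s": time; "qpos": joint angles; "qvel": joint speeds; "effort": joint torques, N m; "ee_pos": TCP position; "ee_rot": TCP orientation; "force": force on the tool from outside, world axes, zero at the start; "torque": the same for the moment, N m; "gripper_width": finger opening in mm.
Only numpy, scipy, OpenCV 4.12 (cv2) and the standard library are available. Lean on these libraries where they do the work, as an engineer would, in place of code of your own. Each camera call takes 0.05 s, during which the arm holds its last target.

## Working session

There is one attempt and no reset: what is moved stays moved. The work goes in short steps, Python scripts to look and compute and a shell command to move; the robot and the scene stay as the last step left them, time stands still between calls to the robot, and variables do not carry over. Pictures are saved under pics/ and viewed, and the job is handed in when it is done.

```bash
mkdir -p pics; python3 - <<'E'
from workcell import *
import cv2
print(state(),hold_point_z)
for n in("top","side"):
    f=grab_frame(n); cv2.imwrite(f"pics/{n}0.png",f["frame"][:,:,::-1]); print(n,f["fx"],f["fy"],f["cx"],f["cy"],f["view"])
E
```

```text
{'time_s': 0.0, 'qpos': array([ 7.53456209e+01,  1.83508708e+01,  8.97060309e+01,  1.22171458e-03,
        7.20441147e+01, -1.14617001e+00]), 'qvel': array([0.05088479, 0.00287153, 0.01034519, 0.04404192, 0.05579937,
       0.0922632 ]), 'effort': array([-3.55376460e-04, -4.12441957e+01, -2.31981432e+01,  7.27695459e-02,
        4.54218406e-02, -1.45207810e-04]), 'ee_pos': array([134.17835698, 558.60534276, 213.13055029]), 'ee_rot': array([-1.79899027e+02, -3.18195119e-03,  1.66491410e+02]), 'force': array([-0.5443855 ,  0.71501565,  0.16690998]), 'torque': array([-0.01936546, -0.00566999, -0.0630683 ]), 'gripper_width': 91.07782183575279} -18.8
top 422.9098690213377 422.9098690213377 275.36532760757416 214.49307240168298 [[ 2.62425048e-02 -9.99637492e-01  6.01791643e-03 -2.57439361e+01]
 [-9.93402218e-01 -2.67501710e-02 -1.11518881e-01  4.64968746e+02]
 [ 1.11639435e-01 -3.05167675e-03 -9.93744094e-01  9.92161823e+02]
 [ 0.00000000e+00  0.00000000e+00  0.00000000e+00  1.00000000e+00]]
side 413.2794438257927 413.2794438257927 279.40889953015306 206.6972339289413 [[ 9.86339698e-01 -1.64670047e-01  4.21621703e-03 -4.46826176e+02]
 [-1.00834712e-01 -6.23823163e-01 -7.75033562e-01  8.34303885e+01]
 [ 1.30254987e-01  7.64021228e-01 -6.31906007e-01  9.77917627e+02]
 [ 0.00000000e+00  0.00000000e+00  0.00000000e+00  1.00000000e+00]]
```

View pics/top0.png

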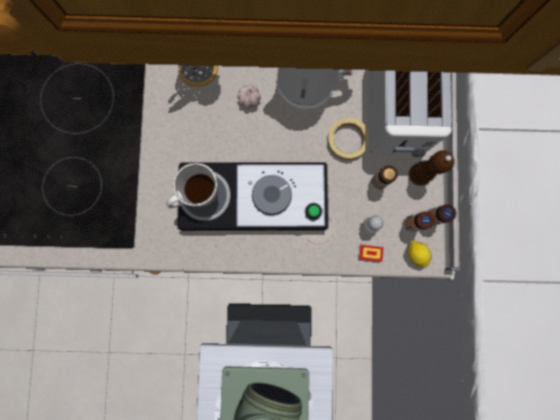

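View pics/side0.png

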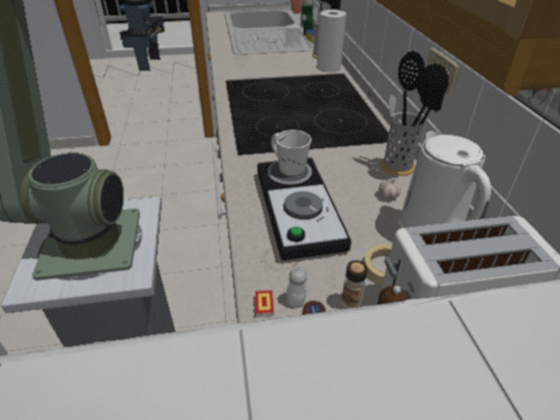

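The top view shows the warmer at about cols 178–327, rows 163–230. The dial is at (271,194), the green button at (313,211), and the pointer looks to be toward the right and up. I'll zoom in next.

```bash
cat > h.py <<'E'
import numpy as np,cv2
from workcell import *
def ray(f,u,v,z):
    V=f["view"];R=V[:3,:3];t=V[:3,3];c=-R.T@t
    d=R.T@np.array([(u-f["cx"])/f["fx"],(v-f["cy"])/f["fy"],1]); return (c+d*(z-c[2])/d[2])[:2]
def proj(f,p):
    q=f["view"][:3,:3]@np.asarray(p,float)+f["view"][:3,3]
    return np.array([f["fx"]*q[0]/q[2]+f["cx"],f["fy"]*q[1]/q[2]+f["cy"]])
E
python3 - <<'E'
from h import *
im=cv2.imread("pics/top0.png")[150:240,165:340]
cv2.imwrite("pics/topz.png",cv2.resize(im,None,fx=4.5,fy=4.5,interpolation=cv2.INTER_CUBIC))
im=cv2.imread("pics/side0.png")[150:260,250:355]
cv2.imwrite("pics/sidez.png",cv2.resize(im,None,fx=5,fy=5,interpolation=cv2.INTER_CUBIC))
for n in("top","side"):
    f=grab_frame(n); F=f["frame"].astype(int)
    g=(F[...,1]>F[...,0]+40)&(F[...,1]>F[...,2]+30)
    k,l,s,c=cv2.connectedComponentsWithStats(g.astype(np.uint8))
    for i in range(1,k):
        if s[i,4]>15: print(n,c[i],s[i,4],ray(f,*c[i],66))
    if n=="top":
        for p in [(271,194),(313,211)]: print(ray(f,*p,62))
        for p in [(178,163),(327,163),(328,230),(178,230)]: print(ray(f,*p,45))
E
```

```text
top [313.5 210.5] 112 [ 472.68721876 -101.31648566]
[509.31085387  -1.81367754]
[ 471.98199073 -100.5470718 ]
[580.99942768 222.75825797]
[ 590.86908719 -133.79638563]
[ 429.96801974 -138.18369444]
[420.55150746 214.42663497]
side [296.08860759 230.73417722] 79 [ 471.80710885 -109.72103228]
```

View pics/topz.png

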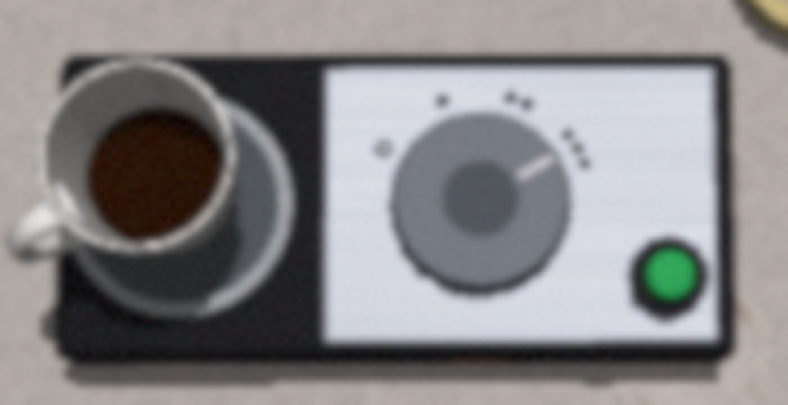

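View pics/sidez.png

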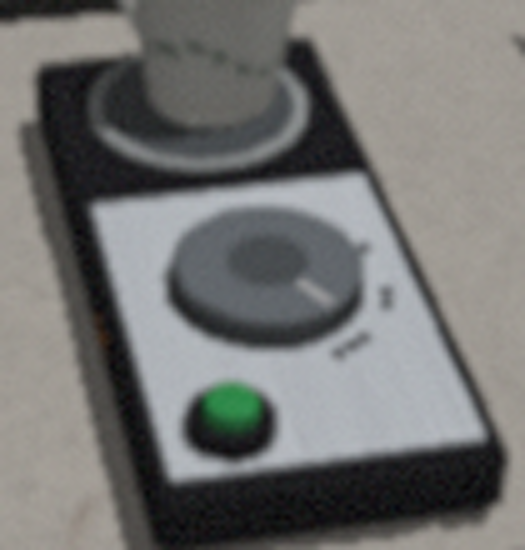

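```bash
cat >> h.py <<'E'
from scipy.spatial.transform import Rotation as Ro
def togo(x,y,z,yaw,n=None):
    s=state();R=Ro.from_euler("xyz",s["ee_rot"],degrees=True)
    T=Ro.from_euler("xyz",[180,0,yaw],degrees=True)
    rv=(R.inv()*T).as_rotvec(degrees=True); d=R.inv().apply(np.array([x,y,z])-s["ee_pos"])
    print("tool shift",d.round(1),"turn",rv.round(1))
    return d,rv
E
python3 - <<'E'
from h import *
t=grab_frame("top");s=grab_frame("side")
print("dial side",ray(s,303.3,204.1,62),"top",ray(t,271.5,193.8,62))
yaw=np.radians(1.55);c,S=np.cos(yaw),np.sin(yaw)
P=[]
def own(a,b): return [509.5+c*a-S*b,-2.5+S*a+c*b]
for f,n in((t,"top"),(s,"side")):
    im=f["frame"][:,:,::-1].copy(); im=cv2.resize(im,None,fx=4,fy=4,interpolation=cv2.INTER_CUBIC)
    def dr(pts,z,col):
        q=np.array([proj(f,[*own(*p),z])*4+1.5 for p in pts]); cv2.polylines(im,[q.round().astype(int)],True,col,1)
    dr([(82.5,225),(82.5,-135),(-82.5,-135),(-82.5,225)],45,(0,0,255))
    A=np.linspace(0,6.28,60)
    dr([(46*np.cos(a),46*np.sin(a)) for a in A],62,(0,255,255))
    dr([(-40+13*np.cos(a),-98+13*np.sin(a)) for a in A],66,(255,0,255))
    for th,col in((2.1,(0,0,255)),(1.4,(255,0,0))):
        a=1.05-th; dr([(20*np.cos(a),20*np.sin(a)),(42*np.cos(a),42*np.sin(a))],62,col)
    im=im[590:980,660:1380] if n=="top" else im[600:1060,1000:1420]
    cv2.imwrite(f"pics/ov_{n}.png",im)
E
```

```text
dial side [508.37660135 -15.45679606] top [509.81493871  -2.96772615]
```

View pics/ov_top.png

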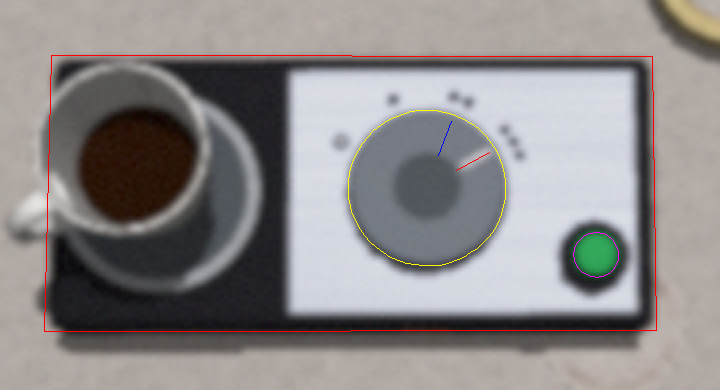

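View pics/ov_side.png

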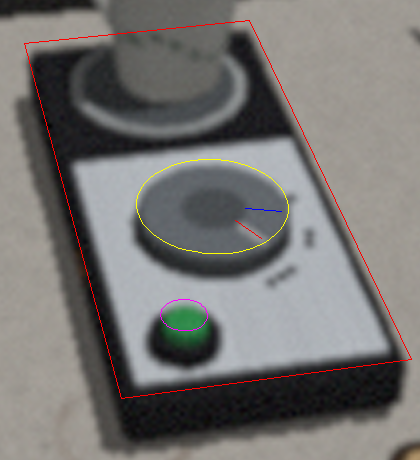

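The top overlay fits well. The side overlay is off by about 2 px, roughly 5–7 mm in y, so I'll use the finger as a reference once it's there. The dial is at three dots.

```bash
python3 -m creep '[[1,-55,-3,0,0,0,6],[1,-60,-5,0,0,0,6.5],[1,-60,-7,0,0,0,6.5],[1,-60,-7,0,0,0,6.5],[1,-60,-7,0,0,0,6.5]]' 20; python3 -m creep '[[1,-60,-7,0,0,0,6.5],[1,-60,-7,0,0,0,6.5],[1,-60,-7,0,0,0,6.5],[1,-55,-7,0,0,0,6.5],[1,0,0,0,0,0,0]]'; python3 -c "
from h import *
togo(509,-40,130,86)"
```

```text
time_s: 0.92
ee_pos: [383.5, 403.4, 213.9]
ee_rot: [180.0, 0.0, 134.3]
force: [0.8, 0.2, 0.4]
gripper_width: 44.0
time_s: 1.55
ee_pos: [493.5, 194.6, 214.0]
ee_rot: [-180.0, 0.0, 108.2]
force: [-1.0, 0.8, -0.0]
gripper_width: 0.5
tool shift [-227.6  -58.5   84.1] turn [ 0.   0.  22.2]
```

```bash
python3 -m creep '[[1,-58,-9,5,0,0,10],[1,-55,-18,5,0,0,10],[1,-45,-28,5,0,0,10],[1,-30,-30,10,0,0,10],[1,-5,-10,10,0,0,10]]'; python3 -c "
from h import *
togo(489,-28.5,80,47)"
```

```text
time_s: 2.17
ee_pos: [415.1, 13.9, 178.7]
ee_rot: [-180.0, -0.0, 58.1]
force: [0.3, -0.2, -0.1]
gripper_width: 0.3
tool shift [ 3.  85.2 98.7] turn [-0.   0.  11.1]
```

```bash
python3 -m creep '[[1,1,30,35,0,0,5],[1,4,29,35,0,0,6],[1,6,25,22,0,0,0],[1,0,0,0,0,0,0],[1,0,0,0,0,0,0]]'; python3 - <<'E'
from h import *
togo(489,-28.5,80,47)
p=state()["ee_pos"];print(p)
for n,sl in(("top",(slice(130,260),slice(165,365))),("side",(slice(120,260),slice(230,370)))):
    f=grab_frame(n); im=cv2.resize(f["frame"][:,:,::-1],None,fx=4,fy=4,interpolation=cv2.INTER_CUBIC)
    q=proj(f,p)*4+1.5; cv2.circle(im,tuple(q.astype(int)),3,(0,0,255),-1); print(n,proj(f,p))
    im=im[sl[0].start*4:sl[0].stop*4,sl[1].start*4:sl[1].stop*4]; cv2.imwrite(f"pics/{n}1.png",im)
E
```

```text
time_s: 2.8
ee_pos: [491.1, -26.2, 87.3]
ee_rot: [-180.0, -0.0, 47.6]
force: [-0.1, -0.4, 0.4]
gripper_width: 0.6
tool shift [-3.1 -0.   7.3] turn [-0.  -0.   0.6]
[491.07885847 -26.23522397  87.33469989]
top [281.48451498 200.44077378]
side [297.46497998 199.2544147 ]
```

View pics/top1.png

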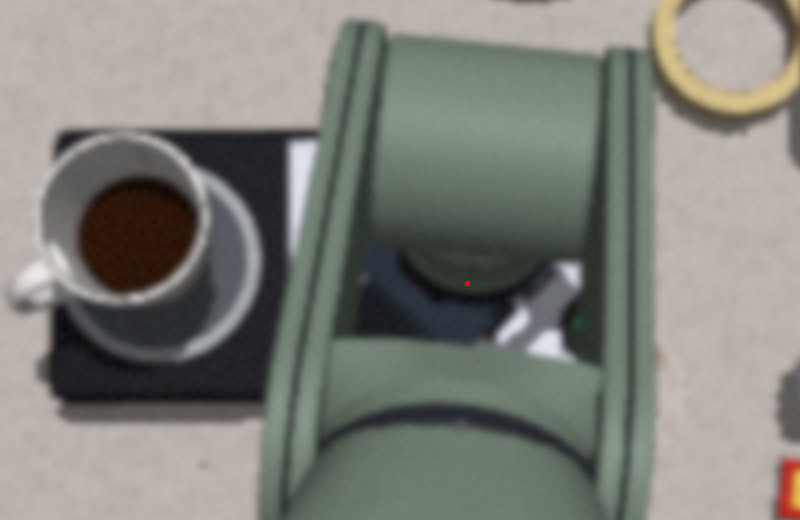

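View pics/side1.png

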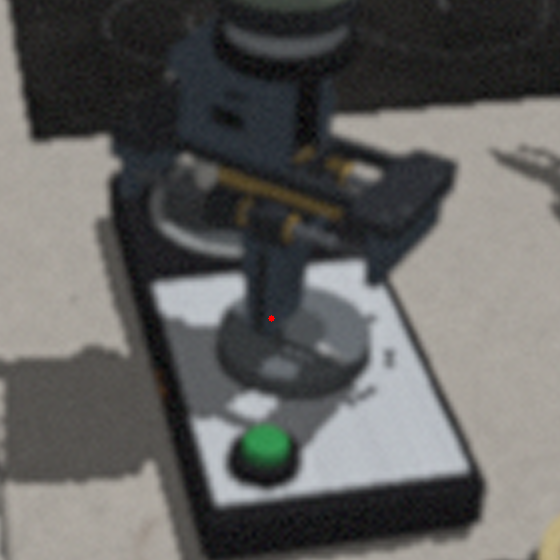

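The side view shows the fingertip at its predicted spot within about 1 px, above the front part of the dial. I'll take the dial centre as (509,-5) and lower.

```bash
python3 -m creep '[[1,-3,0,10,0,0,0.6],[1,0,0,7,0,0,0],[1,0,0,4,0,0,0],[1,0,0,0,0,0,0]]';python3 -m creep '[[1,0,0,2,0,0,0],[1,0,0,0,0,0,0]]'; python3 -m creep '[[1,0,0,1.5,0,0,0],[1,0,0,0,0,0,0]]'
```

```text
time_s: 3.4
ee_pos: [489.1, -29.4, 65.5]
ee_rot: [-180.0, 0.0, 46.9]
force: [-0.2, -0.5, 0.6]
gripper_width: 0.6
time_s: 3.65
ee_pos: [489.4, -29.4, 63.9]
ee_rot: [-180.0, -0.0, 46.9]
force: [-0.2, -0.1, 1.0]
gripper_width: 0.6
time_s: 3.9
ee_pos: [489.3, -29.4, 62.4]
ee_rot: [-180.0, -0.0, 46.9]
force: [-0.7, 0.5, 0.3]
gripper_width: 0.5
```

```bash
python3 -m creep '[[1,0,0,1,0,0,0],[1,0,0,0,0,0,0]]'; python3 -m creep '[[1,0,0,0.5,0,0,0],[1,0,0,0,0,0,0]]'
```

```text
time_s: 4.15
ee_pos: [489.5, -29.5, 62.2]
ee_rot: [180.0, -0.0, 46.9]
force: [-1.5, -0.2, 5.1]
gripper_width: 0.5
time_s: 4.4
ee_pos: [489.6, -29.5, 62.2]
ee_rot: [180.0, -0.0, 46.9]
force: [-3.3, -0.1, 8.7]
gripper_width: 0.3
```

```bash
python3 -m creep '[[1,0.25,3.8,0,0,0,-7],[1,0.25,3.8,0,0,0,-7],[1,0,0,0,0,0,0]]'; python3 - <<'E'
from h import *
for n,sl in(("side",(slice(120,260),slice(230,370))),):
    f=grab_frame(n); im=cv2.resize(f["frame"][:,:,::-1],None,fx=4,fy=4,interpolation=cv2.INTER_CUBIC)
    im=im[sl[0].start*4:sl[0].stop*4,sl[1].start*4:sl[1].stop*4]; cv2.imwrite(f"pics/{n}2.png",im)
E
```

```text
time_s: 4.78
ee_pos: [496.1, -33.4, 62.2]
ee_rot: [179.9, -0.1, 60.9]
force: [-1.6, 2.7, 9.2]
gripper_width: 0.2
```

View pics/side2.png

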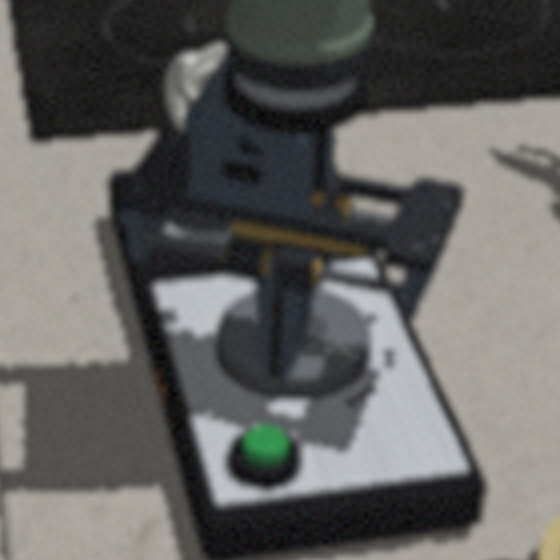

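```bash
python3 -m creep '[[1,0.25,3.8,0.3,0,0,-7],[1,0.25,3.8,0,0,0,-7],[1,0,0,0,0,0,0]]';python3 -m creep '[[1,0.25,3.8,0,0,0,-7],[1,0.25,3.8,0,0,0,-7],[1,0,0,0,0,0,0]]'; python3 - <<'E'
from h import *
for n,sl in(("side",(slice(120,260),slice(230,370))),):
    f=grab_frame(n); im=cv2.resize(f["frame"][:,:,::-1],None,fx=4,fy=4,interpolation=cv2.INTER_CUBIC)
    im=im[sl[0].start*4:sl[0].stop*4,sl[1].start*4:sl[1].stop*4]; cv2.imwrite(f"pics/{n}3.png",im)
E
```

```text
time_s: 5.2
ee_pos: [505.2, -36.6, 62.2]
ee_rot: [179.7, -0.1, 74.9]
force: [1.5, 0.9, 5.9]
gripper_width: 0.2
time_s: 5.58
ee_pos: [511.8, -37.1, 62.2]
ee_rot: [179.8, -0.1, 88.9]
force: [0.1, 2.8, 8.5]
gripper_width: 0.3
```

View pics/side3.png

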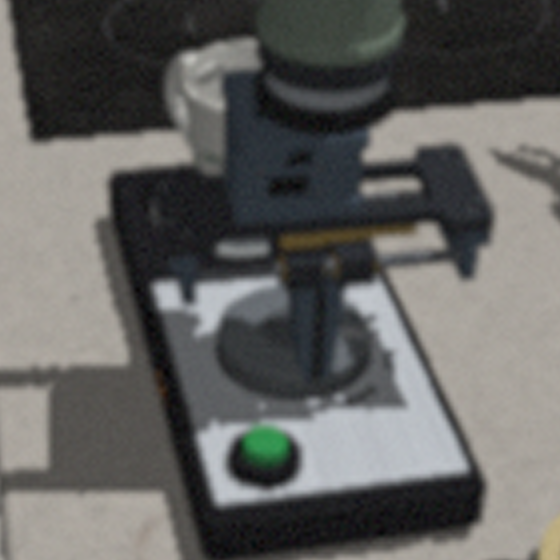

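The tangential force flipped around 28°, so the dial went over the first hump and is following the finger. I'll continue.

```bash
python3 -m creep '[[1,0.25,3.8,0,0,0,-7],[1,0.25,3.8,0,0,0,-7],[1,0,0,0,0,0,0]]';python3 -m creep '[[1,0.35,3.8,0,0,0,-7],[1,0,0,0,0,0,0]]'; python3 - <<'E'
from h import *
for n,sl in(("side",(slice(120,260),slice(230,370))),):
    f=grab_frame(n); im=cv2.resize(f["frame"][:,:,::-1],None,fx=4,fy=4,interpolation=cv2.INTER_CUBIC)
    im=im[sl[0].start*4:sl[0].stop*4,sl[1].start*4:sl[1].stop*4]; cv2.imwrite(f"pics/{n}4.png",im)
E
```

```text
time_s: 6.0
ee_pos: [518.0, -36.6, 62.1]
ee_rot: [179.9, -0.0, 102.9]
force: [-2.7, 1.3, 11.3]
gripper_width: 0.4
time_s: 6.25
ee_pos: [521.6, -35.6, 62.1]
ee_rot: [179.9, 0.0, 109.9]
force: [-3.3, 0.4, 10.6]
gripper_width: 0.4
```

View pics/side4.png

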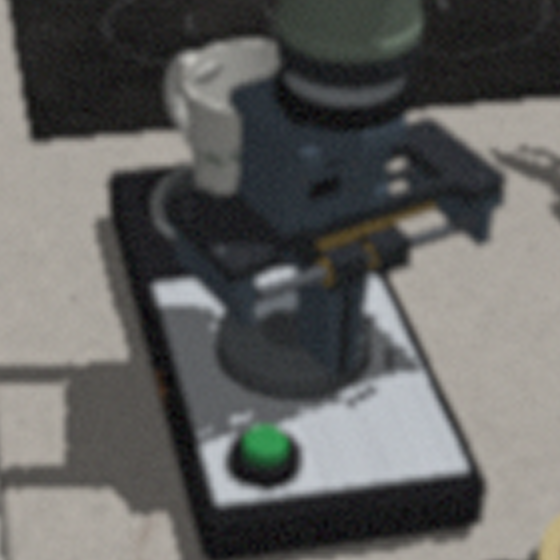

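```bash
python3 -m creep '[[1,0.3,3.2,0,0,0,-6],[1,0,0,0,0,0,0]]'
```

```text
time_s: 6.55
ee_pos: [525.4, -34.0, 62.2]
ee_rot: [179.8, 0.0, 115.9]
force: [-0.1, 0.6, 9.2]
gripper_width: 0.9
```

```bash
python3 -m creep '[[1,0.2,2.7,0,0,0,-5],[1,0,0,0,0,0,0]]'; python3 -m creep '[[1,0,0,-3,0,0,0],[1,0,0,-15,0,0,0],[1,0,0,-30,0,0,0],[1,0,0,-40,0,0,0],[1,0,0,-30,0,0,0]]'; python3 -c "
from h import *
togo(400,-250,180,86)"
```

```text
time_s: 6.8
ee_pos: [528.7, -32.4, 62.2]
ee_rot: [179.7, 0.1, 120.9]
force: [1.6, 1.2, 6.7]
gripper_width: 0.4
time_s: 7.42
ee_pos: [526.8, -33.1, 181.0]
ee_rot: [179.9, 0.1, 120.9]
force: [0.4, 0.7, -1.0]
gripper_width: 0.3
tool shift [-121.  -220.1    0.8] turn [ 0.1  0.  34.9]
```

```bash
python3 -m creep '[[1,-20,-50,0,0,0,8],[1,-20,-50,0,0,0,8],[1,-20,-50,0,0,0,8],[1,-10,-40,0,0,0,8],[1,0,0,0,0,0,0]]'; python3 - <<'E'
from h import *
print(state()["ee_pos"])
for n,sl in(("top",(slice(130,260),slice(165,365))),("side",(slice(120,260),slice(230,370)))):
    f=grab_frame(n); im=cv2.resize(f["frame"][:,:,::-1],None,fx=4,fy=4,interpolation=cv2.INTER_CUBIC)
    im=im[sl[0].start*4:sl[0].stop*4,sl[1].start*4:sl[1].stop*4]; cv2.imwrite(f"pics/{n}5.png",im)
togo(472,-104,90,88)
E
```

```text
time_s: 8.05
ee_pos: [371.6, -161.1, 179.3]
ee_rot: [-180.0, 0.0, 88.7]
force: [1.2, -0.4, -0.6]
gripper_width: 0.7
[ 371.55429719 -161.08123483  179.26152993]
tool shift [58.8 96.3 89.6] turn [0.1 0.  0.9]
```

View pics/top5.png

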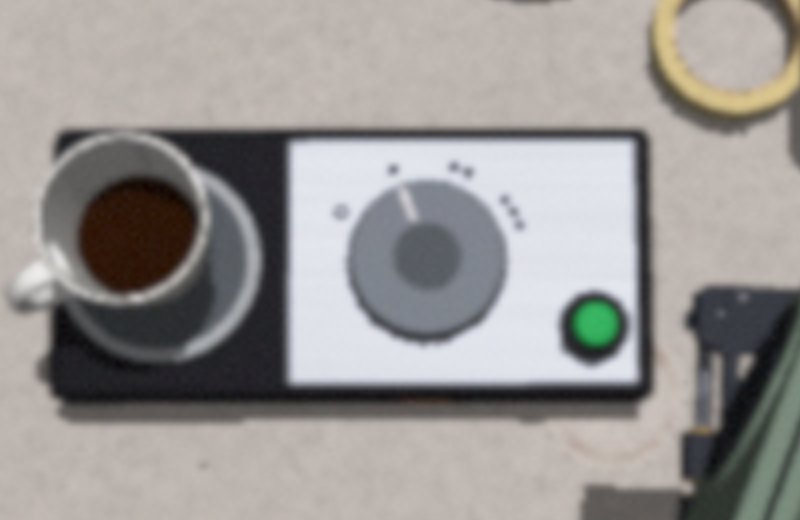

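View pics/side5.png

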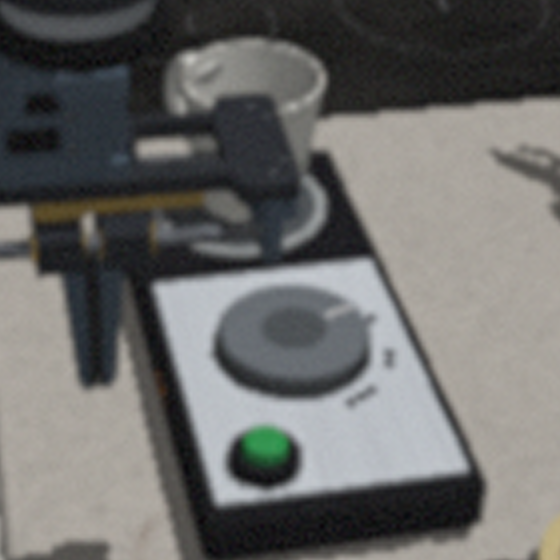

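The top view shows the pointer tip at (404,188), aimed at the single dot at (393,170), so the dial is clicked in at one dot. The mug hasn't moved. Next is the button.

```bash
python3 -m creep '[[1,20,34,10,0,0,0],[1,20,34,15,0,0,0],[1,19,28,35,0,0,0],[1,0,0,30,0,0,0],[1,0,0,0,0,0,0]]'; python3 - <<'E'
from h import *
p=state()["ee_pos"];print(p)
for n,sl in(("side",(slice(120,260),slice(230,370))),):
    f=grab_frame(n); im=cv2.resize(f["frame"][:,:,::-1],None,fx=4,fy=4,interpolation=cv2.INTER_CUBIC)
    im=im[sl[0].start*4:sl[0].stop*4,sl[1].start*4:sl[1].stop*4]; cv2.imwrite(f"pics/{n}6.png",im)
E
```

```text
time_s: 8.78
ee_pos: [470.6, -102.1, 86.7]
ee_rot: [-179.7, -0.1, 89.0]
force: [-0.5, 0.1, 0.3]
gripper_width: 0.5
[ 470.58497971 -102.09221673   86.65519471]
```

View pics/side6.png

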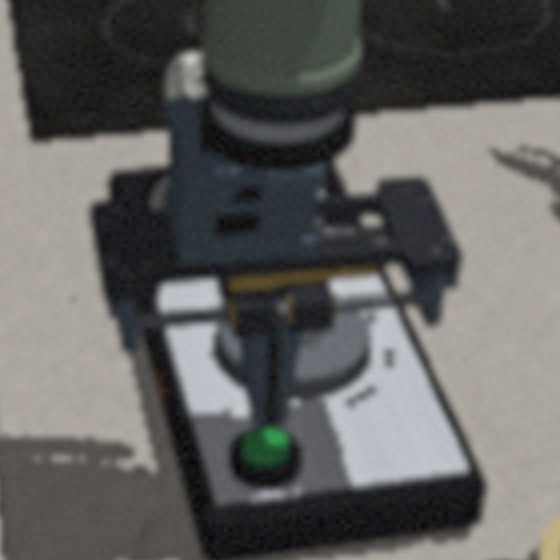

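```bash
python3 -m creep '[[1,-2,0,9,0,0,0],[1,0,1,9,0,0,0],[1,0,0,0,0,0,0]]'; python3 -m creep '[[1,0,0,3,0,0,0],[1,0,0,3,0,0,0],[1,0,0,0,0,0,0]]'
```

```text
time_s: 9.2
ee_pos: [471.7, -105.6, 70.4]
ee_rot: [-180.0, -0.0, 88.9]
force: [-0.3, -0.2, 0.2]
gripper_width: 0.2
time_s: 9.57
ee_pos: [472.2, -105.6, 64.8]
ee_rot: [180.0, 0.0, 88.9]
force: [-0.8, -0.2, 2.9]
gripper_width: 0.5
```

```bash
python3 -m creep '[[1,0,0,3,0,0,0],[1,0,0,1.5,0,0,0],[1,0,0,0,0,0,0]]'; python3 -m creep '[[1,0,0,1.5,0,0,0],[1,0,0,0,0,0,0],[1,0,0,0,0,0,0]]'
```

```text
time_s: 9.95
ee_pos: [472.3, -105.6, 61.2]
ee_rot: [179.9, 0.0, 88.9]
force: [-2.7, -0.0, 10.4]
gripper_width: 0.2
time_s: 10.32
ee_pos: [472.3, -105.7, 61.0]
ee_rot: [179.9, 0.0, 88.9]
force: [-5.2, 0.5, 21.8]
gripper_width: 0.8
```

At z=61.0 with 22 N the button is bottomed out. I'll release it and back away.

```bash
python3 -m creep '[[1,0,0,-5,0,0,0],[1,0,0,-15,0,0,0],[1,0,0,-40,0,0,0],[1,0,0,-50,0,0,0],[1,-10,-40,0,0,0,0]]'; python3 -m creep '[[1,-20,-50,0,0,0,0],[1,-10,-20,0,0,0,0],[1,0,0,0,0,0,0],[1,0,0,0,0,0,0]]'; python3 - <<'E'
from h import *
for n in("top","side"):
    f=grab_frame(n); cv2.imwrite(f"pics/{n}7.png",f["frame"][:,:,::-1])
    im=cv2.resize(f["frame"][:,:,::-1],None,fx=4,fy=4,interpolation=cv2.INTER_CUBIC)
    sl=(slice(520,1040),slice(860,1660)) if n=="top" else (slice(480,1040),slice(920,1480))
    cv2.imwrite(f"pics/{n}7z.png",im[sl])
E
```

```text
time_s: 10.95
ee_pos: [436.0, -115.5, 172.0]
ee_rot: [179.4, 0.1, 89.0]
force: [-0.4, -1.2, 0.2]
gripper_width: 0.6
time_s: 11.45
ee_pos: [362.1, -143.3, 168.6]
ee_rot: [180.0, -0.0, 88.9]
force: [1.0, -0.4, -0.1]
gripper_width: 0.5
```

View pics/top7z.png

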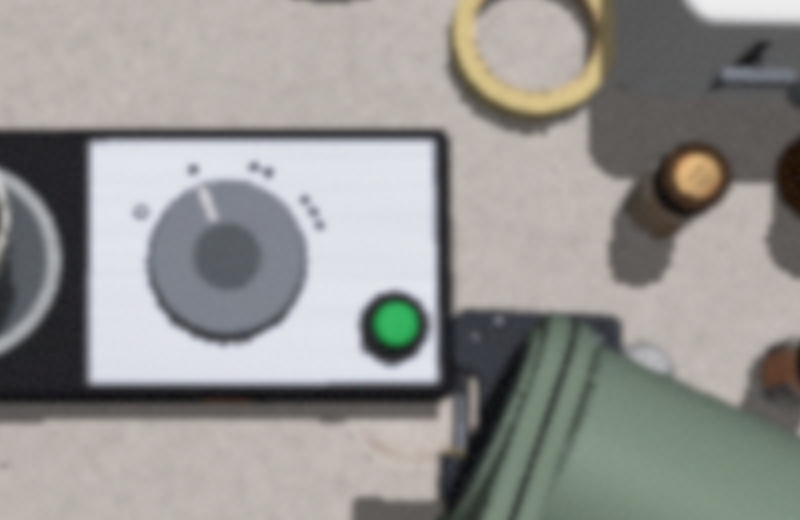

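View pics/side7.png

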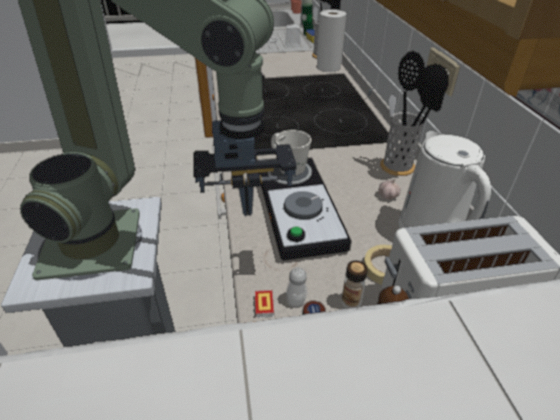

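View pics/side7z.png

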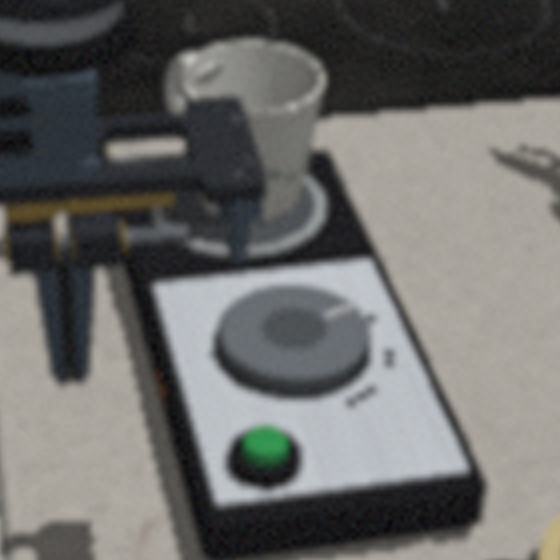

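The dial pointer is at one dot, the button is back up, and the mug, salt, spice and matches look unmoved. The arm is clear of everything, so I'm handing in.

```bash
python3 -c "
from workcell import *
print(job_done())"
```

```text
the job is handed in; nothing more can be done
None
```

The warmer is turned down to the one-dot mark and confirmed with the green button, and the job was handed in at about 11.5 s. No verdict was reported.

- **Dial:** I pressed the closed fingertips on the top face with about 6–11 N. I then swept a 74° anticlockwise arc at about 32 mm from the axis. The tangential force reversed as each click was passed. After lifting off, the pointer showed at one dot in both cameras.
- **Button:** I pressed at about (472, -105) mm until the fingertip stopped at z = 61.0 mm with 22 N, which matches the button fully down. It was then released and backed off.
- **Last checks:** The pictures show the pointer at one dot and the button up. The mug, salt shaker, spice jar and matchbox look to be where they started, and the arm is clear with only about 1 N of force noise. I judged these by eye and did not measure the positions.
- **Disagreement:** The two cameras differed on the warmer's y position: about 8 mm at the button, 12 mm at the dial. I used values near the top camera's, shifted slightly toward the side camera's, and contact with both dial and button came where expected.

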